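# Hook the sample tray out of the cooling bay and seat it on its stop

## Robot

A 7-joint arm with a two-finger parallel gripper is mounted at the origin on the work surface. World frame = base frame: x ahead of the robot, y to its left, z up, the work surface at z = 0. Lengths are in m, angles in rad, forces in N, time in s.
With the tool pointing down it reaches from about 0.4 to 0.85 m from the base axis. Payload 10.4 kg.
Tool frame: the origin (TCP) lies at the very end of the fingers, on their centre line; the grasp point (between the pads) lies 19 mm behind it; z points along the fingers, y is the direction in which the jaws open and shut (so a half turn about z gives the same grasp; the last joint's range is limited). The gripper opens to 85 mm and grips with 20 to 120 N. Pads are 22 mm wide; open, the fingers measure 114 mm over their backs; the gripper's body (76 mm by 85 mm) begins 54 mm behind the grasp point. The pads swing forward as they close: fully open they stand 13 mm farther back than shut.
Start: joints at [-1.258, 0.332, -0.065, 1.46, 0.022, 1.35, -0.088], TCP at [0.206, 0.59, 0.231] pointing down, gripper open.
Joint ranges: [-2.6, 2.6], [-0.5, 2.12], [-1.47, 1.34], [0.16, 2.42], [-1.27, 4.41], [0.06, 2.06], [-2.6, 2.6]. Speed limits (rad/s): [2.22, 2.22, 2.79, 2.79, 3.14, 3.14, 3.14].

## Interface

Orientations are given as a unit quaternion [x, y, z, w].
In Python, from workcell import manip gives the robot as it stands.
- The arm moves only by the tool arm_command, never from a script. Its arguments are lists of equal length, an entry for each row: "slide": the shift along the tool's x, y, z in mm, a list of three; "turn": the turn about the tool's z in degrees; "grip": the closure, from 0 (fully open) to 1 (shut). In form: {"slide": [[tx, ty, tz], ...], "turn": [turn, ...], "grip": [grip, ...]}. A call has 1 to 10 rows; each row shifts and turns the commanded pose from where the row before left it, along the tool's axes as they then stand; what a row does not reach is not made up. A row lasts 1/12 s, in which the tool goes at most 41.7 mm and 7.16 degrees, less where a joint would pass 70% of its speed; a pose out of reach is approached as far as the arm can. A call with a gripper value outside its range is refused whole. The fingers move at their own pace and stop on an object; "newtons" is the grip in N (left out, the last holds). Time passes only in rows, so rows that do not move let the fingers close. It gives the time, the measured TCP pose, the force and the opening at its end, in the units of the state.
- manip.get_obs(): the state, without advancing time (a new reading comes with each control period).
- manip.camera(name): name is "scene" or "top"; returns the picture (420x560x3 uint8, blue, green, red); there is no depth.
- manip.camera_info(name): a dict with "fx", "fy", "cx", "cy" (pixels), "dist_coeffs" ([k1, k2, p1, p2, k3] as OpenCV has them; the pictures are not rectified), "rvec" (rotation vector, rad) and "tvec" (3), from world to camera coordinates, as OpenCV has them. Camera axes: x right, y down, z forward; pixel columns grow to the right and rows downward; lengths in m; the calibration is good to about 2 mm. A picture is of the moment at which its call begins. camera_info takes no time and is no camera call.
- manip.hand_in(): hands the job in, once; it reports no verdict.
Trained networks look in the newest picture that a camera, given by its name, has taken for a name from the list of things; names that differ only in an ending like _2 or _b are one class to them, and where a whole thing is asked for, a point or a joint stands for the part that bears it (a point fixed in the world has none). Each returns a list of dicts, best first, with "score" (0 to 1); they miss things now and then, are a little off and sometimes report something else, mostly with a low value. They report only what shows in the picture. A call takes as long as a camera call. They do not tell look-alikes from the thing itself.
- manip.cut_out(target, camera): "pixels" (420x560 bool, what is visible of it).
- manip.tip_of(target, camera): "xyz" ([x, y, z] in m, in the coordinates of the camera as it stood for that picture, good to about 4 mm: a listed point, or the origin of a listed thing).
The state is a dict: "clock": time; "joint_pos": joint angles; "joint_velocities": joint speeds; "tau": joint torques, N m; "position": TCP position; "ee_rot": TCP orientation; "ft_force": force on the tool from outside, world axes, zero at the start; "torque": the same for the moment, N m; "grip_width": opening from 0.0 (shut) to 1.0 (fully open).
Only numpy, scipy, OpenCV 4.12 (cv2) and the standard library are available. Lean on these libraries where they do the work, as an engineer would, in place of code of your own. Each camera call takes 0.05 s, during which the arm holds its last target.

## Task

Take the orange-handled hook rod from its stand, hook it into the steel pull eye of the blue sample tray and drag the tray out of the cooling bay until it is tight against the yellow stop, finishing with a steady pull of about 12 N held for a second: never let the rod bear on the tray with more than 25 N. Then unhook without shifting the tray and hang the rod back in its stand. Move the tray only with the rod, never with the gripper; keep its jars upright and leave the other things on the bench alone.

Things in the scene. Friction and masses are not known exactly. Their poses are not given: they have to be found in the camera images.
- bay: Cooling bay, fixed: chamber 150 wide, clear roof (top 78 high), cooling unit 160 high behind, mouth towards own -x, there 76 mm from the origin. Grey deck (top 10 above the bench) runs on to 235 mm between two guides (inner faces 115 apart, tops 30 above the bench). Origin: on the bench under the chamber's centre. The tray slides out along own -x.
- feeler (a joint): Red sprung pin in the stop: 0 free, 0.005 (m) when the tray's front touches the pads; pushes back under 1 N, too weak to move the tray. The stop: two rigid yellow pads (20 long, 32 wide, 30 high, screw heads 8 more, 40 gap for rod and eye) fixed across the deck, faces 135 to 205 mm from the bay's origin along its -x, set anew each time and not measured: find it by feel.
- eye (a point): Centre of the opening of the tray's pull eye: a horizontal steel loop of 6 mm bar that stands out from the tray's front, 34 mm above the tray's underside. Opening 37 (along the tray's x) by 20 mm, clear from above and below (the loop's underside is 31 mm above the deck). Axes are the tray's: its -x points out of the bay. The outer cross bar's inner face is 18.5 mm from this point towards -x.
- rod_grip (a point): Centre of the rod's orange handle: upright block 24 (own x) by 20 (own y) by 52 mm high, free to be gripped on either pair of sides. Below it is a black collar 46 by 28 by 6 mm (its underside 32 mm below this point, reaching 30 mm to own -x and 16 mm to +x), by which the rod hangs on the stand. z is up along the rod; the hook's toe points to own -x. The rod weighs 0.14 kg.
- rod_hook (a point): Heel of the hook: axis of the steel rod (7 mm diameter), 86.5 mm below the handle's centre, where it bends at right angles into a horizontal toe of the same diameter. Axes as the handle's: the toe reaches 17.5 mm from this point towards own -x; the hook's lowest point is 3.5 mm below it.
- stand_top (a point): Rod stand, fixed: grey block 70 by 62 mm, 75 mm high, on a dark base plate. This point is on its top face, where the rod's axis stands when hung. Axes: z up; the slot in it, open from above, reaches from 24 mm at -x to 10 mm at +x of this point and 7 mm to either side in y, 69 mm deep. The rod hangs in it with its toe towards the stand's -x and its collar flat on the top face (handle centre 32 mm above this point).
- vial0: Amber jar with white cap, 40 diameter, 46 high, standing in the tray's cell far from the eye. Origin: centre of its underside.
- vial1: Another such jar, in a cell next to the eye.
- vial2: A third such jar in the tray.
- beaker: Bystander: glass beaker, 68 diameter, 90 high. Origin: centre of its underside.
- spare_jar: Bystander: single amber jar, 40 diameter, 46 high, on the bench. Origin: underside.
- reagent: Bystander: tall amber bottle with black cap, 66 diameter, 150 high. Origin: underside.
- wash: Bystander: tall white bottle with red cap, 62 diameter, 160 high. Origin: underside.
- tip_box: Bystander: green box with clear lid, 85 by 120, 57 high. Origin: underside.
- rod: The hook rod as a whole (see rod_grip and rod_hook). Origin: on the rod's axis, at the underside of the collar, 32 mm below the handle's centre; axes as the handle's.
- tray: Blue sample tray, loose: 130 long (x), 110 wide, 40 high, open, about 0.57 kg with its jars, sliding on the deck with 2 to 6 N of drag and 2.5 mm side play in the guides. Origin: centre of its underside; its front, with the eye, is 65 mm from there towards own -x; axes as the eye's. At first its origin is at the bay's or up to 18 mm out of it.
Not all that is in view belongs to the job. Leave any turquoise look-alike of the rod alone. What is shaped like the part that bears stand_top but red is not meant.

How it is judged:
By the outcome, as a careful person would: the job done as asked, in the order asked, and still so for the second after the job is handed in, with the robot touching nothing.
It also fails if it takes over 64 s, if anything falls off the work surface, if the arm or the gripper's body presses on something with over 40 N, if the wrist force passes 120 N, or if a joint passes its speed limit or range.

## Working session

There is one attempt and no reset: what is moved stays moved. The work goes in short steps, Python scripts to look and compute and a tool call to move; the robot and the scene stay as the last step left them, time stands still between calls to the robot, and variables do not carry over. Pictures are saved under pics/ and viewed, and the job is handed in when it is done.

Besides the shell and the picture viewer there is one more tool, called after "Call:" as name(argument=value, ...), one argument or row to a line, values as JSON. arm_command: Moves the arm, as the interface text tells. Its arguments: {"type":"object","properties":{"slide":{"type":"array","items":{"type":"array","items":{"type":"number"}}},"turn":{"type":"array","items":{"type":"number"}},"grip":{"type":"array","items":{"type":"number"}},"newtons":{"type":"number"}},"required":["slide","turn","grip"]}

```bash
mkdir -p pics; ls; cat > h.py <<'E'
import numpy as np, cv2
from workcell import manip
def P(cam):
    i=manip.camera_info(cam); K=np.array([[i["fx"],0,i["cx"]],[0,i["fy"],i["cy"]],[0,0,1]]);
    R=cv2.Rodrigues(np.array(i["rvec"],float))[0]; return K,np.array(i["dist_coeffs"],float),R,np.array(i["tvec"],float).ravel(),np.array(i["rvec"],float)
def proj(cam,X):
    K,d,R,t,r=P(cam); return cv2.projectPoints(np.array(X,float).reshape(-1,3),r,t,K,d)[0].reshape(-1,2)
def toworld(cam,x):
    K,d,R,t,r=P(cam); return R.T@(np.array(x)-t)
def onplane(cam,uv,z):
    K,d,R,t,r=P(cam); n=cv2.undistortPoints(np.array(uv,float).reshape(-1,1,2),K,d).reshape(-1,2)
    c=-R.T@t; o=[]
    for a in n:
        v=R.T@np.array([a[0],a[1],1]); o.append(c+v*(z-c[2])/v[2])
    return np.array(o)
def tip(t,cam):
    return [(round(x["score"],2),toworld(cam,x["xyz"]).round(4)) for x in manip.tip_of(t,cam)]
E
python3 - <<'E'
from h import *
o=manip.get_obs(); print(o)
for c in ("scene","top"):
    cv2.imwrite(f"pics/{c}0.png",manip.camera(c)); 
    K,d,R,t,r=P(c); print(c,K,(-R.T@t),R)
E
```

```text
pics
{'clock': 0.0, 'joint_pos': array([-1.25763779,  0.33286805, -0.06467761,  1.4609236 ,  0.02162118,
        1.34992164, -0.08850356]), 'joint_velocities': array([-1.65457115e-03,  1.03177578e-03,  9.56819413e-05, -6.98314967e-04,
        4.14884228e-04, -1.25447597e-03, -3.64124278e-04]), 'tau': array([ 7.39481729e-04, -6.25468683e+01,  4.97004215e-02, -3.91589391e+01,
        1.62831426e-02,  1.02621212e-02, -1.71184905e-05]), 'position': array([0.20582978, 0.58973849, 0.23052674]), 'ee_rot': array([ 1.67091502e-01,  9.85941135e-01, -7.08694899e-04, -7.21699627e-05]), 'ft_force': array([0.54840145, 0.51340502, 0.01805467]), 'torque': array([ 0.03280491, -0.018042  ,  0.00869989]), 'grip_width': 1.0000252604606432}
scene [[430.05968877   0.         289.50797238]
 [  0.         430.05968877 207.87473887]
 [  0.           0.           1.        ]] [ 1.06105633 -0.69149363  0.92195994] [[ 0.7773649   0.62888977 -0.0141943 ]
 [ 0.45781633 -0.58108929 -0.67285916]
 [-0.43140239  0.51655871 -0.73963442]]
top [[413.78359064   0.         279.19118575]
 [  0.         413.78359064 220.56155583]
 [  0.           0.           1.        ]] [ 0.39380139 -0.10812815  1.04364955] [[-0.00795285 -0.99994052  0.00746331]
 [-0.98247574  0.0064236  -0.18627979]
 [ 0.18622077 -0.00881398 -0.98246839]]
```

View pics/scene0.png

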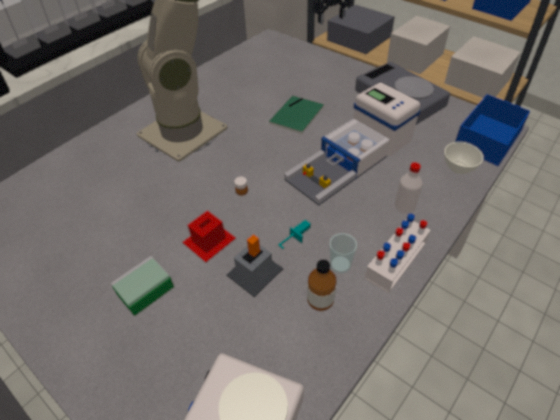

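View pics/top0.png

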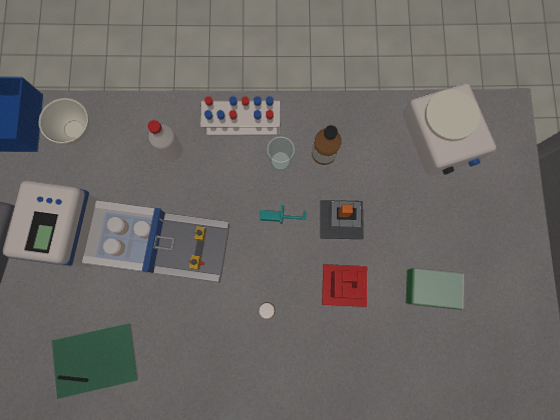

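```bash
python3 - <<'E'
from h import *
for n in ("rod_grip","rod_hook","stand_top","eye","tray","bay","vial1","feeler"):
  for c in ("scene","top"):
    print(n,c,[(s,x,proj(c,x).round()[0]) for s,x in tip(n,c)])
print(manip.get_obs()["clock"])
E
```

```text
rod_grip scene [(0.64, array([ 0.6026, -0.0944,  0.0137]), array([301., 228.]))]
rod_grip top [(0.83, array([ 0.603 , -0.0953,  0.0115]), array([270., 215.])), (0.65, array([ 0.5952, -0.2667,  0.1094]), array([344., 210.]))]
rod_hook scene [(0.88, array([ 0.5929, -0.1768,  0.0174]), array([279., 244.]))]
rod_hook top [(0.65, array([ 0.4179, -0.4875, -0.0025]), array([428., 288.])), (0.56, array([ 0.5909, -0.1797,  0.0205]), array([304., 219.]))]
stand_top scene [(0.78, array([ 0.4288, -0.2701,  0.0737]), array([207., 222.])), (0.75, array([ 0.5934, -0.2666,  0.0729]), array([255., 253.]))]
stand_top top [(0.96, array([ 0.4278, -0.2699,  0.0762]), array([346., 284.])), (0.82, array([ 0.5977, -0.2667,  0.0763]), array([342., 212.]))]
eye scene [(0.85, array([0.5327, 0.161 , 0.044 ]), array([334., 160.]))]
eye top [(0.61, array([0.5292, 0.1643, 0.0411]), array([163., 243.]))]
tray scene [(0.52, array([0.5443, 0.2499, 0.0094]), array([352., 155.]))]
tray top []
bay scene [(0.58, array([0.5465, 0.2532, 0.0026]), array([353., 157.])), (0.32, array([0.5439, 0.249 , 0.0101]), array([352., 155.]))]
bay top [(0.85, array([ 0.5463,  0.2502, -0.0032]), array([134., 239.]))]
vial1 scene []
vial1 top []Traceback (most recent call last):
  File "<stdin>", line 4, in <module>
  File "h.py", line 17, in tip
    return [(round(x["score"],2),toworld(cam,x["xyz"]).round(4)) for x in manip.tip_of(t,cam)]
                                                                          ~~~~~~~~~~~~^^^^^^^
ValueError: it knows: bay, beaker, eye, reagent, rod, rod_grip, rod_hook, spare_jar, stand_top, tip_box, tray, vial, wash
```

The scene view shows the robot base, the bay with the tray at about (345,155), the orange rod in a grey stand at (253,250), a turquoise rod lying at (297,233) and a red stand at (207,230). In the top view the same things are: orange rod (346,211), turquoise rod (283,215), red stand (345,285), eye (163,243) and yellow pads (199,233) and (195,263).

What could be mistaken, by top pixel:
- **Rod:** orange handle in the grey stand (346,211), or the turquoise rod on the bench (283,215). I choose the orange one.
- **Stand:** grey (342,217), or red (345,285). I choose the grey one.

Next is a close crop to check the choice.

```bash
python3 - <<'E'
from h import *
a=cv2.imread("pics/top0.png");b=cv2.imread("pics/scene0.png")
A=cv2.resize(a[185:250,305:385],None,fx=5,fy=5,interpolation=cv2.INTER_CUBIC)
B=cv2.resize(b[225:300,220:300],None,fx=4.333,fy=4.333,interpolation=cv2.INTER_CUBIC)[:325]
B=cv2.resize(B,(347,325)); cv2.imwrite("pics/cropstand.png",np.hstack([A,B]))
A=cv2.resize(a[190:290,75:235],None,fx=5,fy=5,interpolation=cv2.INTER_CUBIC); cv2.imwrite("pics/croptray.png",A)
A=cv2.resize(b[110:210,270:400],None,fx=6,fy=6,interpolation=cv2.INTER_CUBIC); cv2.imwrite("pics/croptray2.png",A)
E
```

```text
(no output)
```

View pics/cropstand.png

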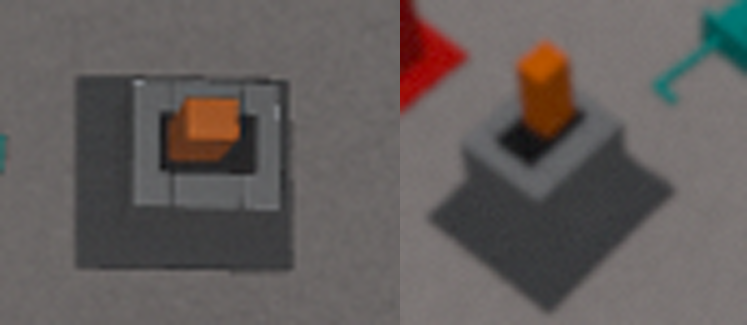

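View pics/croptray.png

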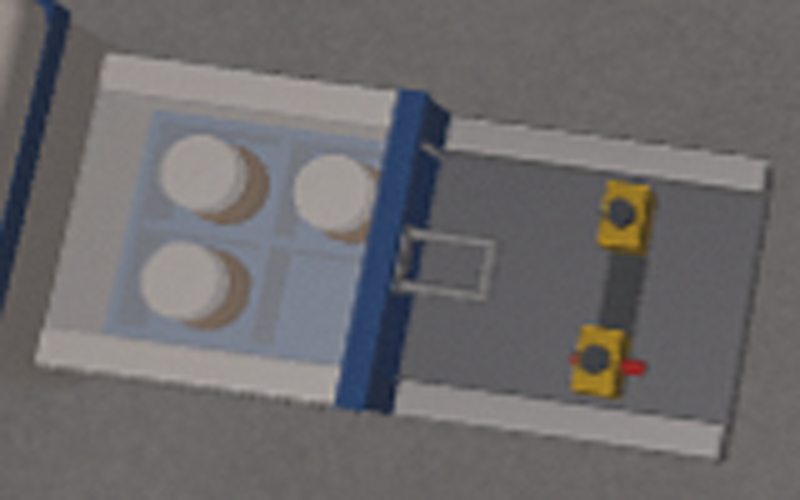

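View pics/croptray2.png

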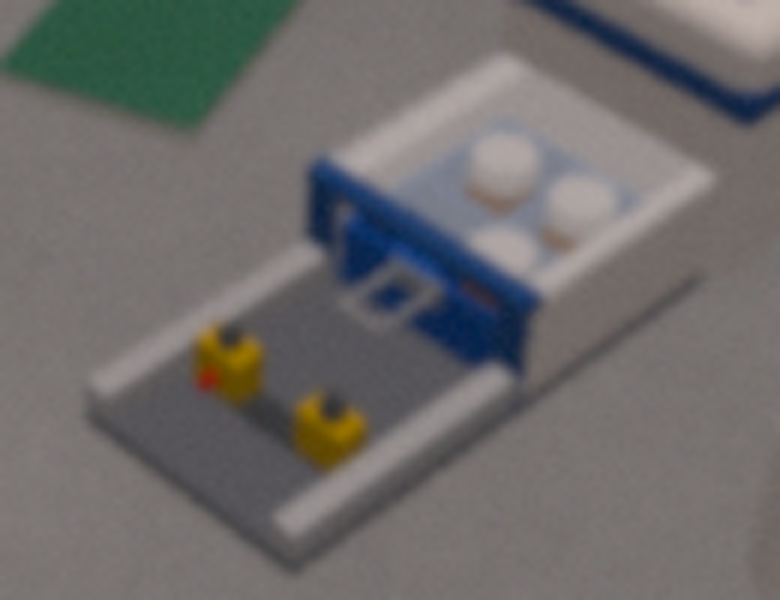

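The crops show the orange rod hanging in the grey stand. Its collar's long end points towards image right (world -y), so the toe does too. The tray's eye faces the two yellow pads, and the feeler sits at the lower pad. Next I'll fit accurate poses.

```bash
cat > fit.py <<'E'
from h import *
from scipy.optimize import least_squares, minimize
def box(cx,cy,yaw,x0,x1,y0,y1,z0,z1):
    c,s=np.cos(yaw),np.sin(yaw)
    return np.array([[cx+c*x-s*y,cy+s*x+c*y,z] for x in(x0,x1) for y in(y0,y1) for z in(z0,z1)])
def sil(cam,pts,S=4):
    p=proj(cam,pts); h=cv2.convexHull(((p+0.5)*S-0.5).astype(np.float32))
    m=np.zeros((420*S,560*S),np.uint8); cv2.fillConvexPoly(m,np.round(h).astype(np.int32),255)
    return cv2.resize(m,(560,420),interpolation=cv2.INTER_AREA)/255.
E
python3 - <<'E'
from fit import *
im={c:cv2.imread(f"pics/{c}0.png") for c in("top","scene")}
M={}
for c,i in im.items():
    hsv=cv2.cvtColor(i,cv2.COLOR_BGR2HSV).astype(float)
    w=((hsv[...,0]>3)&(hsv[...,0]<20)).astype(float)*np.clip((hsv[...,1]-90)/80,0,1)
    x=proj(c,[.595,-.267,.1])[0].astype(int); k=np.zeros((420,560)); k[x[1]-25:x[1]+25,x[0]-25:x[0]+25]=1
    M[c]=w*k; print(c,M[c].sum(), [ (M[c]*g).sum()/M[c].sum() for g in np.mgrid[:420,:560][::-1]])
def f(p,cams=("top","scene")):
    return sum(((sil(c,box(p[0],p[1],p[2],-.012,.012,-.01,.01,.081,.133))-M[c])**2).sum() for c in cams)
for cams in(("top",),("scene",),("top","scene")):
    best=min((minimize(f,[.596,-.267,y],args=(cams,),method="Nelder-Mead",options=dict(initial_simplex=[[.59,-.26,y],[.6,-.265,y],[.595,-.272,y],[.595,-.265,y+.1]])) for y in (1.4,1.57,1.7)),key=lambda r:r.fun)
    print(cams,best.x,best.fun)
# stand top corners in crop
c=np.array([[134,80],[288,80],[281,208],[134,207]],float); px=(c+.5)/5-.5+[305,185]
w=onplane("top",px,.075)[:,:2]; print(w,np.linalg.norm(np.roll(w,-1,0)-w,axis=1))
# bay guides in crop: outer/inner
c=np.array([[450,120],[768,165],[722,458],[395,410]],float); px=(c+.5)/5-.5+[75,190]
w=onplane("top",px,.03)[:,:2]; print(w); 
for a,b in((0,1),(3,2),(1,2)): d=w[b]-w[a]; print(np.degrees(np.arctan2(d[1],d[0])),np.linalg.norm(d))
E
```

```text
top 151.5875 [np.float64(345.3916055083697), np.float64(210.41857013276157)]
scene 223.06249999999994 [np.float64(253.18038666293083), np.float64(245.7148220790138)]
('top',) [ 0.59393533 -0.26946894  1.46311833] 11.82704194300269
('scene',) [ 0.59446216 -0.27107544  1.62293672] 15.556204164263745
('top', 'scene') [ 0.59404881 -0.26976527  1.61266035] 30.022127306805075
[[ 0.62545212 -0.24279319]
 [ 0.62495261 -0.31681789]
 [ 0.562495   -0.31067762]
 [ 0.56343033 -0.24085104]] [0.07402639 0.06275871 0.06983285 0.06205219]
[[0.60543421 0.16788056]
 [0.58160104 0.00965548]
 [0.43754374 0.02961616]
 [0.46211663 0.18794088]]
-98.56596817564902 0.16000997943083736
-98.82223782786753 0.16022029882891473
172.1112880197517 0.14543361056386378
```

Call:
arm_command(
  slide=[
    [0,0,0],
    [0,0,0],
    [0,0,0],
    [-15,-33,0],
    [-15,-33,0],
    [-15,-33,0],
    [-15,-33,0],
    [-15,-33,0],
    [-15,-33,0],
    [-15,-33,0],
  ],
  turn=[-6.4,-6.4,-6.4,0,0,0,0,0,0,0],
  grip=[0,0,0,0,0,0,0,0,0,0],
)

```text
clock: 1.63
position: [0.3112, 0.3574, 0.2315]
ee_rot: [0.0, 1.0, 0.0, 0.0]
ft_force: [1.6, 0.4, 0.6]
grip_width: 1.001
```

```bash
cat > st.py <<'E'
from h import *
from scipy.spatial.transform import Rotation as Ro
def st():
    o=manip.get_obs(); R=Ro.from_quat(o["ee_rot"]).as_matrix()
    print("t",round(o["clock"],2),"pos",o["position"].round(4),"yaw_y",round(np.degrees(np.arctan2(R[1,1],R[0,1])),2),"tilt",R[:,2].round(3),"F",o["ft_force"].round(2),"T",o["torque"].round(2),"w",round(o["grip_width"],3))
    return o,R
def goto(p,yaw=None):
    o,R=st(); d=R.T@(np.array(p)-o["position"])*1000; print("slide",d.round(1)); 
if __name__=="__main__":
    import sys
    a=[float(x) for x in sys.argv[1:]]
    goto(a) if a else st()
E
python3 st.py .594 -.269 .231
python3 - <<'E'
from fit import *
c=np.array([[490,240],[486,300],[405,232],[400,292]],float); px=(c+.5)/5-.5+[75,190]
w=onplane("top",px,.044)[:,:2];
u=np.array([np.cos(np.radians(81.4)),np.sin(np.radians(81.4))]);n=np.array([-u[1],u[0]])
O=np.array([.5450,.252])
print([( (x-O)@u,(x-O)@n) for x in w])
c=np.array([[610,182],[600,245],[583,330],[573,390]],float); px=(c+.5)/5-.5+[75,190]
for z in(.04,.01):
  w=onplane("top",px,z)[:,:2]; print(z,[(((x-O)@u).round(4),((x-O)@n).round(4)) for x in w])
E
```

```text
t 1.63 pos [0.3112 0.3574 0.2315] yaw_y 89.96 tilt [ 0.     0.001 -1.   ] F [1.57 0.41 0.57] T [-0.01  0.01  0.01] w 1.001
slide [-2.832e+02 -6.262e+02  1.000e-01]
[(np.float64(-0.10890636824276373), np.float64(-0.014290428891470532)), (np.float64(-0.11256679276463982), np.float64(0.01475582438790353)), (np.float64(-0.06758385471713452), np.float64(-0.012329114630025341)), (np.float64(-0.07099796405707383), np.float64(0.016763007839302305))]
0.04 [(np.float64(-0.1604), np.float64(-0.0513)), (np.float64(-0.1611), np.float64(-0.0199)), (np.float64(-0.1605), np.float64(0.0222)), (np.float64(-0.161), np.float64(0.0513))]
0.01 [(np.float64(-0.1538), np.float64(-0.0557)), (np.float64(-0.1546), np.float64(-0.0233)), (np.float64(-0.154), np.float64(0.02)), (np.float64(-0.1545), np.float64(0.05))]
```

Call:
arm_command(
  slide=[
    [-16,-36,0],
    [-16,-36,0],
    [-16,-36,0],
    [-16,-36,0],
    [-16,-36,0],
    [-16,-36,0],
    [-16,-36,0],
    [-16,-36,0],
    [-16,-36,0],
    [-16,-36,0],
  ],
  turn=[0,0,0,0,0,0,0,0,0,0],
  grip=[0,0,0,0,0,0,0,0,0,0],
)

```text
clock: 2.47
position: [0.471, -0.0031, 0.2317]
ee_rot: [0.0, 1.0, 0.0, 0.001]
ft_force: [0.8, 1.6, 1.2]
grip_width: 1.004
```

Call:
arm_command(
  slide=[
    [-16,-35,0],
    [-16,-35,0],
    [-16,-35,0],
    [-16,-35,0],
    [-16,-35,0],
    [-14,-30,0],
    [-11,-27,0],
    [-8,-18,0],
    [0,0,0],
    [0,0,0],
  ],
  turn=[0,0,0,0,0,0,0,0,0,0],
  grip=[0,0,0,0,0,0,0,0,0,0],
)

```text
clock: 3.3
position: [0.5831, -0.2522, 0.2309]
ee_rot: [0.001, 1.0, -0.0, -0.0]
ft_force: [0.8, -0.6, -0.7]
grip_width: 1.004
```

```bash
python3 st.py .594 -.269 .231; python3 - <<'E'
from h import *
for c in ("scene","top"):
    i=manip.camera(c); cv2.imwrite(f"pics/{c}1.png",i)
a=cv2.imread("pics/top1.png");b=cv2.imread("pics/scene1.png")
A=cv2.resize(a[140:290,280:430],(400,400),interpolation=cv2.INTER_CUBIC);B=cv2.resize(b[165:315,180:330],(400,400),interpolation=cv2.INTER_CUBIC)
cv2.imwrite("pics/c1.png",np.hstack([A,B]))
E
```

```text
t 3.3 pos [ 0.5831 -0.2522  0.2309] yaw_y 89.85 tilt [-0.001 -0.001 -1.   ] F [ 0.81 -0.57 -0.68] T [ 0.06  0.02 -0.02] w 1.004
slide [-10.9 -16.8  -0.1]
```

View pics/c1.png

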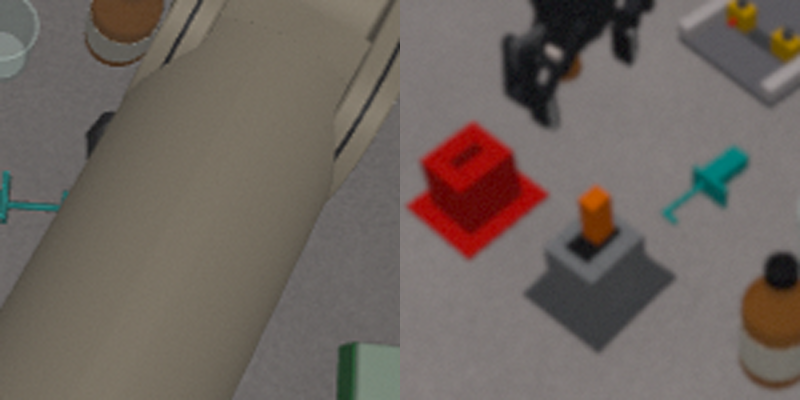

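The scene crop shows the open gripper above and behind the orange handle (595,215 in the crop). The arm hides the stand in the top view. I'll align and descend.

Call:
arm_command(
  slide=[
    [-6,-9,0],
    [-5,-8,15],
    [0,0,25],
    [0,0,25],
    [0,0,25],
    [0,0,20],
    [0,0,10],
    [0,0,5],
    [0,0,0],
    [0,0,0],
  ],
  turn=[0,0,0,0,0,0,0,0,0,0],
  grip=[0,0,0,0,0,0,0,0,0,0],
)

```text
clock: 4.23
position: [0.5949, -0.268, 0.1075]
ee_rot: [0.0, 1.0, -0.0, 0.001]
ft_force: [0.5, 0.3, 0.1]
grip_width: 1.001
```

```bash
python3 st.py .594 -.269 .092; python3 - <<'E'
from h import *
i=manip.camera("scene"); print(proj("scene",[manip.get_obs()["position"]]))
B=cv2.resize(i[165:315,180:330],(600,600),interpolation=cv2.INTER_CUBIC)
cv2.imwrite("pics/c2.png",B)
E
```

```text
t 4.23 pos [ 0.5949 -0.268   0.1075] yaw_y 89.99 tilt [ 0.001 -0.    -1.   ] F [0.54 0.33 0.09] T [ 0.04 -0.03 -0.02] w 1.001
slide [ 1.  -1.  15.5]
[[254.00934548 245.08323928]]
```

View pics/c2.png

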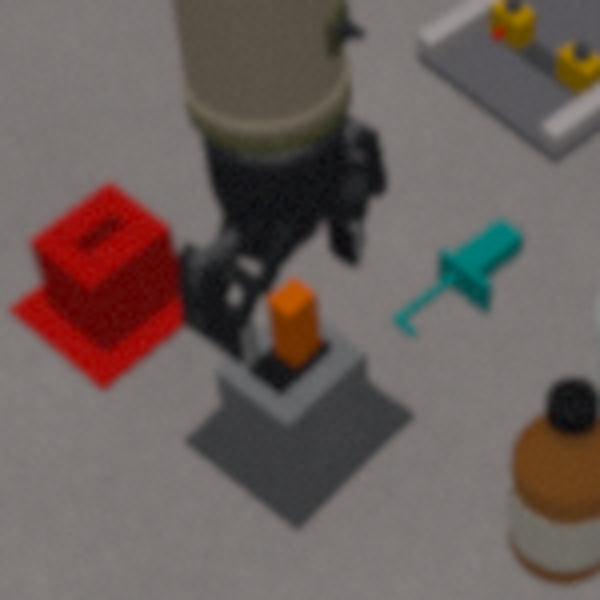

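The fingers straddle the orange handle (295,320 in the crop). Now I'll lower the last 15 mm and close.

Call:
arm_command(
  slide=[
    [1,-1,10],
    [0,0,5],
    [0,0,0],
    [0,0,0],
    [0,0,0],
    [0,0,0],
    [0,0,0],
    [0,0,0],
    [0,0,0],
    [0,0,0],
  ],
  turn=[0,0,0,0,0,0,0,0,0,0],
  grip=[0,0,0,0.3,0.5,0.6,0.7,0.8,0.9,1],
  newtons=100,
)

```text
clock: 5.12
position: [0.5936, -0.2693, 0.0917]
ee_rot: [0.0, 1.0, -0.0, 0.0]
ft_force: [0.5, 0.5, 3.2]
grip_width: 0.272
```

Call:
arm_command(
  slide=[
    [0,0,0],
    [0,0,0],
    [0,0,0],
    [0,0,0],
    [0,0,0],
  ],
  turn=[0,0,0,0,0],
  grip=[1,1,1,1,1],
)

```text
clock: 5.53
position: [0.5936, -0.2693, 0.0917]
ee_rot: [0.0, 1.0, -0.0, 0.0]
ft_force: [0.5, -0.4, 4.4]
grip_width: 0.266
```

```bash
python3 st.py; python3 - <<'E'
from h import *
i=manip.camera("scene")
B=cv2.resize(i[190:290,205:305],(600,600),interpolation=cv2.INTER_CUBIC)
cv2.imwrite("pics/c3.png",B)
E
```

```text
t 5.53 pos [ 0.5936 -0.2693  0.0917] yaw_y 89.96 tilt [ 0.001 -0.    -1.   ] F [ 0.47 -0.37  4.37] T [ 0.08 -0.03  0.01] w 0.266
```

View pics/c3.png

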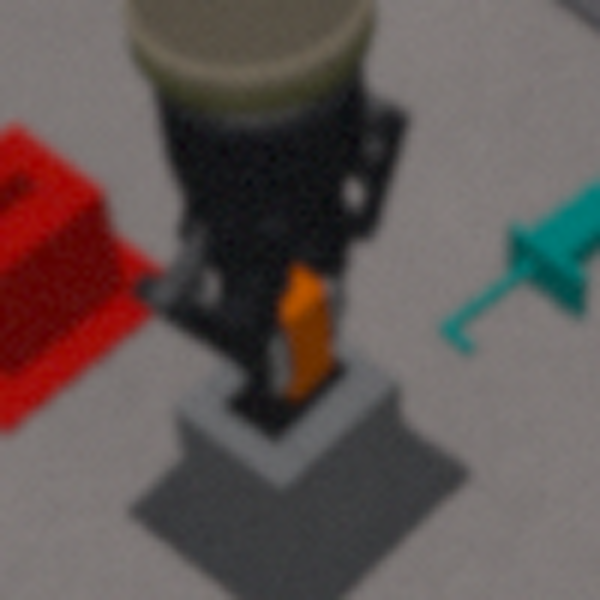

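The gripper holds the orange handle (305,330 in the crop) and the collar still sits flat on the stand. I'll lift and carry the rod to the eye.

Call:
arm_command(
  slide=[
    [0,0,-5],
    [0,0,-15],
    [0,0,-20],
    [0,0,-25],
    [0,0,-20],
    [0,0,0],
    [0,0,0],
  ],
  turn=[0,0,0,0,0,0,0],
  grip=[1,1,1,1,1,1,1],
)

```text
clock: 6.17
position: [0.5935, -0.2693, 0.1768]
ee_rot: [0.0, 1.0, -0.0, 0.001]
ft_force: [0.0, 1.1, -1.8]
grip_width: 0.269
```

```bash
python3 st.py; python3 - <<'E'
from h import *
i=manip.camera("scene")
B=cv2.resize(i[180:280,205:305],(600,600),interpolation=cv2.INTER_CUBIC)
cv2.imwrite("pics/c4.png",B); print(tip("rod_hook","scene"),tip("rod_grip","scene"))
p=manip.get_obs()["position"]; q=proj("scene",[p+[0,0,-.0712],p+[0,-.0175,-.0712]]); print(q,(q-[205,180])*6)
E
```

```text
t 6.17 pos [ 0.5935 -0.2693  0.1768] yaw_y 89.96 tilt [ 0.001 -0.    -1.   ] F [ 0.    1.08 -1.83] T [ 0.03 -0.02 -0.02] w 0.269
[(0.72, array([ 0.5929, -0.2705,  0.1101])), (0.6, array([ 0.5917, -0.1751,  0.0172]))] [(0.68, array([ 0.5937, -0.2665,  0.1911])), (0.65, array([ 0.604 , -0.0931,  0.0157]))]
[[253.25874523 245.77352754]
 [248.30512759 250.38799629]] [[289.5524714  394.64116527]
 [259.83076555 422.32797777]]
```

View pics/c4.png

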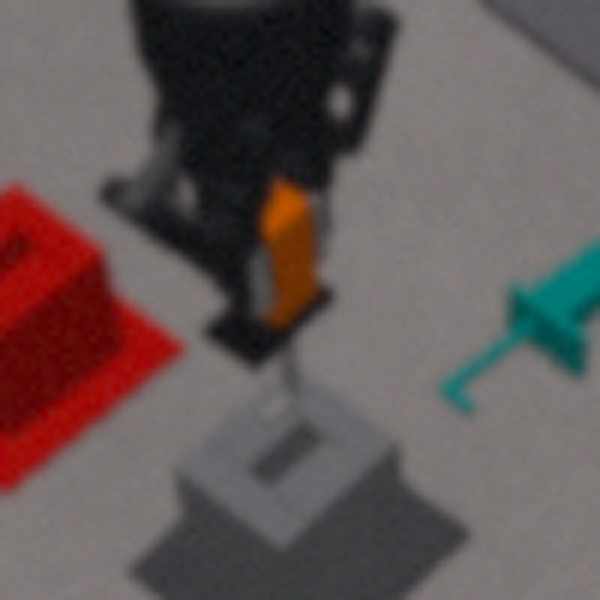

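The rod is lifted clear with its toe to the lower left (-y). The heel is at crop (290,395), as predicted, and the stand's slot is free. I'll carry it to the bay.

Call:
arm_command(
  slide=[
    [2,12,0],
    [4,25,0],
    [5,33,0],
    [5,33,0],
    [5,33,0],
    [5,33,0],
    [5,33,0],
    [5,33,0],
    [5,33,0],
    [5,33,0],
  ],
  turn=[0,0,0,0,0,0,0,0,0,0],
  grip=[1,1,1,1,1,1,1,1,1,1],
)

```text
clock: 7.15
position: [0.5462, 0.0342, 0.1756]
ee_rot: [-0.0, 1.0, 0.0, -0.001]
ft_force: [1.0, 0.6, -1.0]
grip_width: 0.266
```

Call:
arm_command(
  slide=[
    [5,33,0],
    [5,33,0],
    [4,33,0],
    [2,20,0],
    [0,10,0],
    [0,0,0],
    [0,0,0],
    [0,0,0],
    [0,0,0],
  ],
  turn=[0,0,0,0,0,4.3,4.3,0,0],
  grip=[1,1,1,1,1,1,1,1,1],
)

```text
clock: 7.9
position: [0.5314, 0.1603, 0.1759]
ee_rot: [0.075, 0.997, -0.0, -0.0]
ft_force: [0.2, 0.8, -1.5]
grip_width: 0.27
```

```bash
python3 st.py .532 .1704 .15; python3 - <<'E'
from h import *
i=manip.camera("scene");cv2.imwrite("pics/s5.png",i)
B=cv2.resize(i[100:210,270:400],None,fx=6,fy=5.4,interpolation=cv2.INTER_CUBIC)
cv2.imwrite("pics/c5.png",B); print(tip("rod_hook","scene"),tip("eye","scene"))
j=manip.camera("top");cv2.imwrite("pics/t5.png",j);print(tip("eye","top"),tip("rod_hook","top"))
E
```

```text
t 7.9 pos [0.5314 0.1603 0.1759] yaw_y 81.45 tilt [-0.001 -0.001 -1.   ] F [ 0.15  0.77 -1.46] T [ 0.02 -0.   -0.04] w 0.27
slide [ 0.9 10.1 25.9]
[(0.79, array([ 0.5918, -0.1769,  0.017 ])), (0.57, array([0.5304, 0.1599, 0.1066]))] [(0.51, array([0.5307, 0.1667, 0.0427]))]
[(0.75, array([0.5289, 0.1628, 0.0415])), (0.48, array([ 0.3668, -0.0837,  0.0014]))] [(0.89, array([ 0.5916, -0.1792,  0.023 ]))]
```

View pics/c5.png

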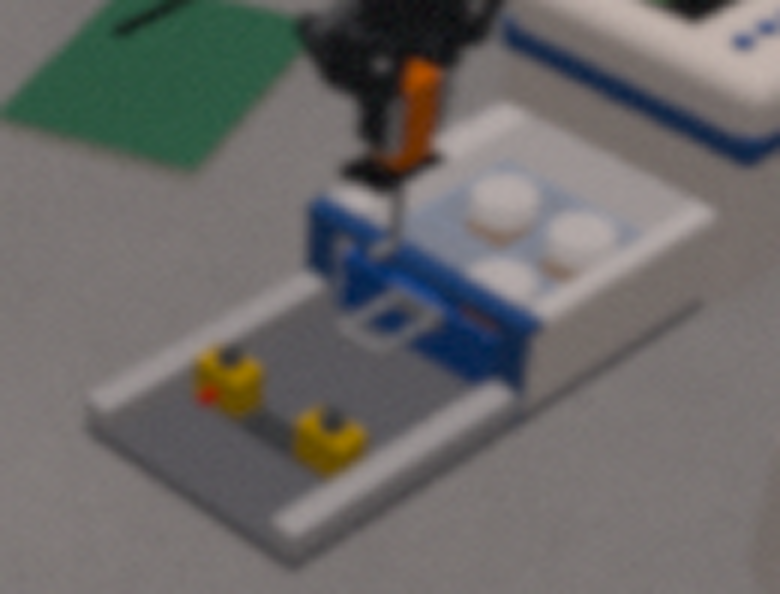

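View pics/t5.png

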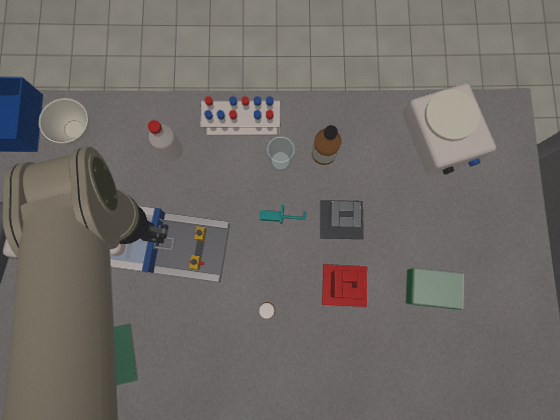

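The top view shows the gripper over the bay mouth at (157,233), with the eye at (163,243), the stand empty and the turquoise rod untouched. In the scene crop the loop is at (395,318), with the rod just above and behind it. I'll cross-check the eye position before lowering.

```bash
python3 - <<'E'
from h import *
c=np.array([[345,325],[388,350],[395,318],[442,312],[400,285]],float); px=np.c_[(c[:,0]+.5)/6-.5+270,(c[:,1]+.5)/5.4-.5+100]
w=onplane("scene",px,.045)[:,:2];print(w)
u=np.array([np.cos(np.radians(81.4)),np.sin(np.radians(81.4))]);n=np.array([-u[1],u[0]]);O=np.array([.5450,.252])
print([(((x-O)@u).round(4),((x-O)@n).round(4)) for x in w])
E
```

```text
[[0.51463332 0.14758854]
 [0.54406789 0.14378163]
 [0.53129346 0.1683831 ]
 [0.54733218 0.1876521 ]
 [0.51682069 0.1938    ]]
[(np.float64(-0.1078), np.float64(0.0144)), (np.float64(-0.1071), np.float64(-0.0153)), (np.float64(-0.0847), np.float64(0.001)), (np.float64(-0.0633), np.float64(-0.0119)), (np.float64(-0.0618), np.float64(0.0192))]
```

Call:
arm_command(
  slide=[
    [1,6,0],
    [0,5,10],
    [0,0,15],
    [0,0,15],
    [0,0,5],
    [0,0,0],
    [0,0,0],
  ],
  turn=[0,0,0,0,0,0,0],
  grip=[1,1,1,1,1,1,1],
)

```text
clock: 8.78
position: [0.5323, 0.1722, 0.1313]
ee_rot: [0.075, 0.997, -0.0, -0.0]
ft_force: [0.4, 0.3, -0.8]
grip_width: 0.268
```

```bash
python3 st.py .532 .1715 .1312; python3 - <<'E'
from h import *
i=manip.camera("scene");cv2.imwrite("pics/s6.png",i)
B=cv2.resize(i[125:185,300:375],None,fx=10,fy=10,interpolation=cv2.INTER_CUBIC)
p=manip.get_obs()["position"]; u=np.array([.1495,.9888,0])
h=p-[0,0,.0712]
for X in (h,h-.0175*u):
    q=(proj("scene",[X])[0]-[300,125]+.5)*10; cv2.circle(B,tuple(q.astype(int)),3,(0,255,0),1)
cv2.imwrite("pics/c6.png",B)
j=manip.camera("top"); cv2.imwrite("pics/c6t.png",cv2.resize(j[210:270,130:210],None,fx=8,fy=8,interpolation=cv2.INTER_CUBIC))
E
```

```text
t 8.78 pos [0.5323 0.1722 0.1313] yaw_y 81.38 tilt [-0. -0. -1.] F [ 0.35  0.26 -0.75] T [ 0.01 -0.01  0.  ] w 0.268
slide [ 0.2 -0.7  0.1]
```

View pics/c6.png

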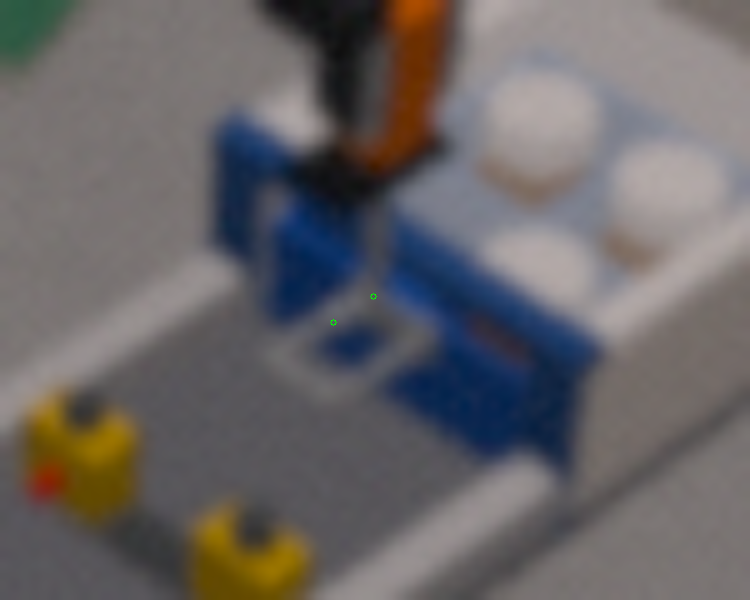

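View pics/c6t.png

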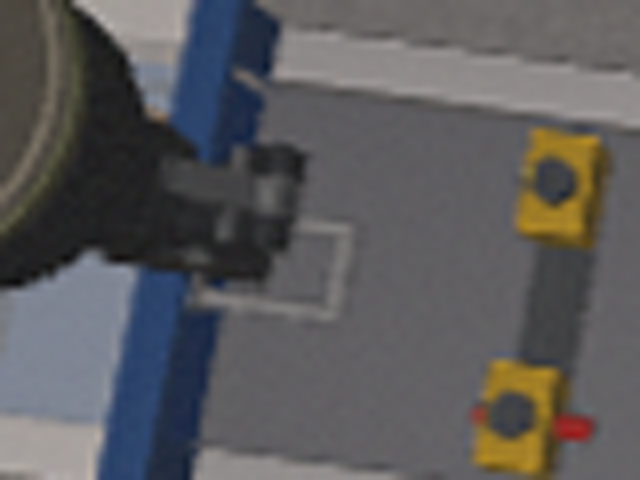

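The scene crop shows the hook just above the loop. The predicted heel is at (373,297) and the toe tip at (333,322). The top crop shows the loop's free end at (345,270). I'll overlay the loop model to check the lateral fit at loop height.

```bash
python3 - <<'E'
from h import *
i=cv2.imread("pics/s6.png")
B0=cv2.resize(i[135:175,315:355],None,fx=15,fy=15,interpolation=cv2.INTER_CUBIC)
p=np.array([.5323,.1722,.1313]); u=np.array([.1495,.9888,0]);n=np.array([-.9888,.1495,0])
def P2(X): return np.round((proj("scene",X)-[315,135]+.5)*15).astype(int)
outs=[]
for s in (-.0875,):
    B=B0.copy()
    e=np.array([.545,.252,.047])+s*u+.001*n
    for hx,hy,col in((.0185,.010,(0,255,255)),(.0245,.016,(255,255,0))):
        q=P2([e+a*hx*u+b*hy*n for a,b in((1,1),(1,-1),(-1,-1),(-1,1))]); cv2.polylines(B,[q],True,col,1)
    h=p-[0,0,.0712+.013]  # heel level at z .047
    for X,c in((h,(0,255,0)),(h-.0175*u,(0,0,255))): cv2.circle(B,tuple(P2([X])[0]),4,c,1)
    outs.append(B)
cv2.imwrite("pics/c7.png",outs[0])
e=np.array([.545,.252,0])-.0875*u+.001*n; d=p-e; print("rel eye",d@u,d@n)
E
```

```text
rel eye 0.0067017328749999815 -0.0003724156900000145
```

View pics/c7.png

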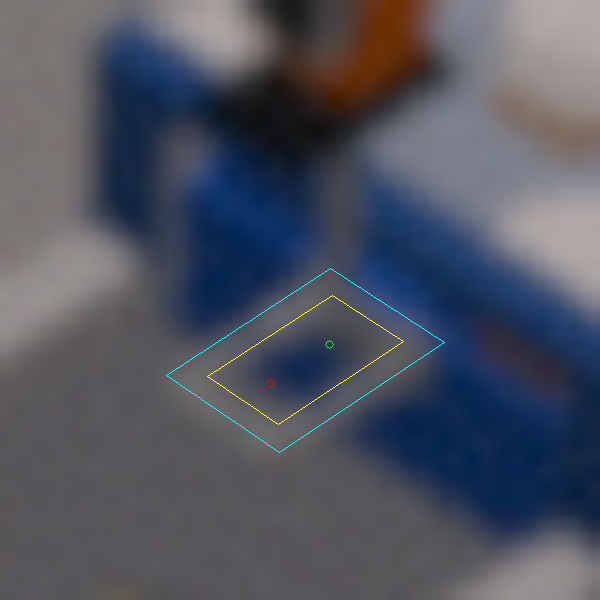

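The overlay matches the loop, with heel and toe both inside the opening. I'll lower in two steps and watch the force.

Call:
arm_command(
  slide=[
    [0,0,5],
    [0,0,5],
    [0,0,5],
    [0,0,0],
    [0,0,0],
  ],
  turn=[0,0,0,0,0],
  grip=[1,1,1,1,1],
)

```text
clock: 9.3
position: [0.5321, 0.1718, 0.1159]
ee_rot: [0.075, 0.997, -0.0, -0.0]
ft_force: [0.1, 0.1, -1.4]
grip_width: 0.27
```

```bash
python3 st.py
```

```text
t 9.3 pos [0.5321 0.1718 0.1159] yaw_y 81.36 tilt [-0.001 -0.    -1.   ] F [ 0.1   0.14 -1.43] T [ 0.06 -0.01 -0.  ] w 0.27
```

Call:
arm_command(
  slide=[
    [0,0,5],
    [0,0,5],
    [0,0,5],
    [0,0,5],
    [0,0,0],
    [0,0,0],
  ],
  turn=[0,0,0,0,0,0],
  grip=[1,1,1,1,1,1],
)

```text
clock: 9.8
position: [0.5321, 0.1718, 0.0959]
ee_rot: [0.075, 0.997, -0.0, -0.0]
ft_force: [0.2, 0.5, -0.4]
grip_width: 0.266
```

```bash
python3 st.py;python3 - <<'E'
from h import *
i=manip.camera("scene")
cv2.imwrite("pics/c8.png",cv2.resize(i[130:180,305:365],None,fx=11,fy=11,interpolation=cv2.INTER_CUBIC))
E
```

```text
t 9.8 pos [0.5321 0.1718 0.0959] yaw_y 81.36 tilt [-0.001 -0.    -1.   ] F [ 0.22  0.45 -0.42] T [ 0.04 -0.03 -0.04] w 0.266
```

View pics/c8.png

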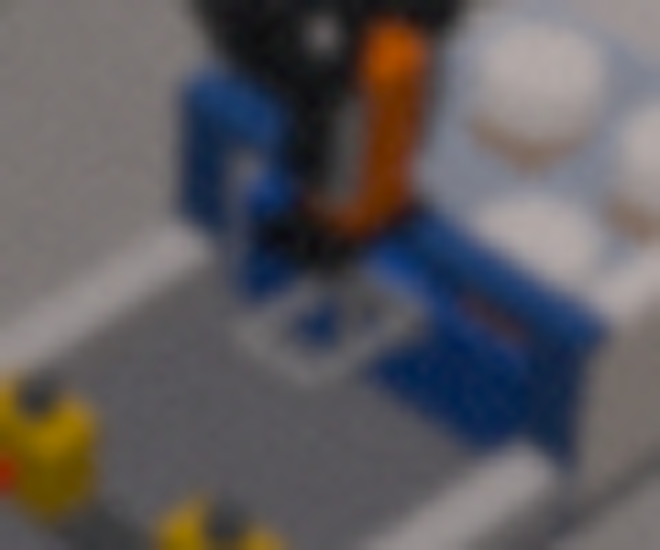

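The hook has gone down through the loop: the shaft is inside at (320,290) with the toe below, and there was no contact force. I'll take up the roughly 21 mm gap, then pull gently.

Call:
arm_command(
  slide=[
    [0,-4,0],
    [0,-6,0],
    [0,-5,0],
    [0,-2,0],
    [0,-1,0],
    [0,-1,0],
    [0,-1,0],
    [0,-1,0],
    [0,-1,0],
    [0,-1,0],
  ],
  turn=[0,0,0,0,0,0,0,0,0,0],
  grip=[1,1,1,1,1,1,1,1,1,1],
)

```text
clock: 10.68
position: [0.5288, 0.1492, 0.0963]
ee_rot: [0.075, 0.997, 0.0, -0.0]
ft_force: [-0.1, 0.6, -1.1]
grip_width: 0.269
```

```bash
cat > bx.py <<'E'
from st import *
u=np.array([.1495,.9888,0]);n=np.array([-.9888,.1495,0])
o,R=st(); d=o["position"]-[.545,.252,0]; print("bay x %.4f y %.4f  F_u %.2f F_n %.2f"%(d@u,d@n,o["ft_force"]@u,o["ft_force"]@n), "expected u:", R[:,1]@u)
E
python3 bx.py
```

```text
t 10.68 pos [0.5288 0.1492 0.0963] yaw_y 81.37 tilt [-0.  0. -1.] F [-0.14  0.56 -1.08] T [ 0.03 -0.   -0.03] w 0.269
bay x -0.1041 y 0.0006  F_u 0.53 F_n 0.22 expected u: 1.000037701295372
```

Call:
arm_command(
  slide=[
    [0,-1,0],
    [0,-1,0],
    [0,-1,0],
    [0,-1,0],
    [0,-1,0],
    [0,-1,0],
    [0,-1,0],
    [0,-1,0],
  ],
  turn=[0,0,0,0,0,0,0,0],
  grip=[1,1,1,1,1,1,1,1],
)

```text
clock: 11.35
position: [0.5276, 0.1412, 0.0963]
ee_rot: [0.075, 0.997, 0.0, 0.0]
ft_force: [0.7, 2.6, -1.4]
grip_width: 0.274
```

```bash
python3 bx.py
```

```text
t 11.35 pos [0.5276 0.1412 0.0963] yaw_y 81.36 tilt [ 0.  0. -1.] F [ 0.73  2.56 -1.38] T [ 0.66 -0.05 -0.05] w 0.274
bay x -0.1121 y 0.0006  F_u 2.64 F_n -0.34 expected u: 1.0000375796633658
```

Call:
arm_command(
  slide=[
    [0,-1.5,0],
    [0,-2,0],
    [0,-2.5,0],
    [0,-3,0],
    [0,-3,0],
    [0,-3,0],
    [0,-3,0],
    [0,-3,0],
    [0,-3,0],
    [0,-3,0],
  ],
  turn=[0,0,0,0,0,0,0,0,0,0],
  grip=[1,1,1,1,1,1,1,1,1,1],
)

```text
clock: 12.18
position: [0.5235, 0.1142, 0.0963]
ee_rot: [0.075, 0.997, 0.0, -0.0]
ft_force: [-0.7, 1.9, -2.0]
grip_width: 0.268
```

```bash
python3 bx.py
```

```text
t 12.18 pos [0.5235 0.1142 0.0963] yaw_y 81.35 tilt [-0.  0. -1.] F [-0.75  1.92 -2.03] T [ 0.64 -0.12  0.03] w 0.268
bay x -0.1394 y 0.0006  F_u 1.78 F_n 1.03 expected u: 1.0000374676195678
```

Call:
arm_command(
  slide=[
    [0,-3,0],
    [0,-3,0],
    [0,-3,0],
    [0,-3,0],
    [0,-3,0],
    [0,-3,0],
    [0,-3,0],
    [0,-2,0],
    [0,-1,0],
    [0,-0.5,0],
  ],
  turn=[0,0,0,0,0,0,0,0,0,0],
  grip=[1,1,1,1,1,1,1,1,1,1],
)

```text
clock: 13.02
position: [0.5199, 0.0902, 0.0963]
ee_rot: [0.075, 0.997, 0.0, -0.0]
ft_force: [0.2, 3.0, -1.9]
grip_width: 0.269
```

```bash
python3 bx.py; python3 - <<'E'
from h import *
i=manip.camera("scene")
cv2.imwrite("pics/c9.png",cv2.resize(i[130:200,280:380],None,fx=7,fy=7,interpolation=cv2.INTER_CUBIC))
j=manip.camera("top"); cv2.imwrite("pics/c9t.png",cv2.resize(j[195:285,90:230],None,fx=5,fy=5,interpolation=cv2.INTER_CUBIC))
E
```

```text
t 13.02 pos [0.5199 0.0902 0.0963] yaw_y 81.35 tilt [ 0.  0. -1.] F [ 0.2   2.99 -1.91] T [ 0.7  -0.09  0.02] w 0.269
bay x -0.1638 y 0.0006  F_u 2.99 F_n 0.25 expected u: 1.000037375774638
```

View pics/c9.png

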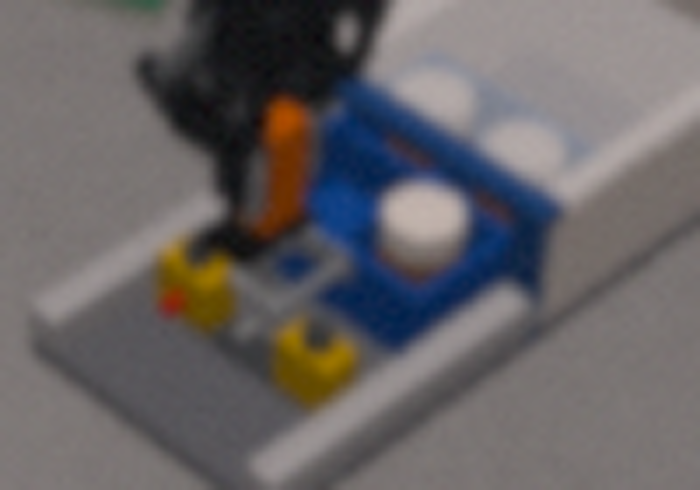

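View pics/c9t.png

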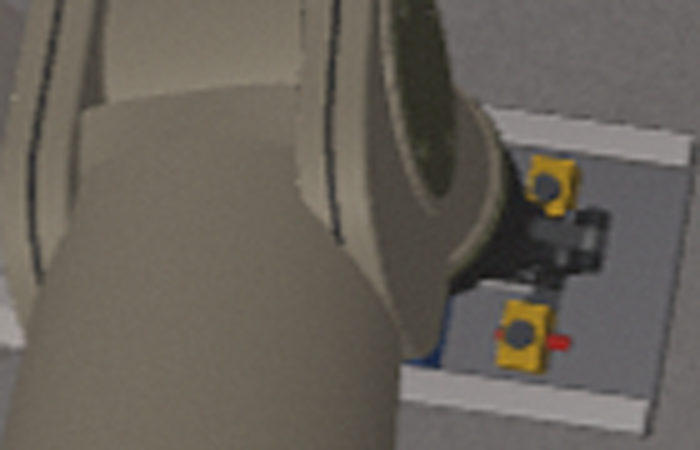

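The tray is following. The eye loop is at (300,265) in the scene crop, just reaching the pads at (195,285) and (315,360), and the visible jar is upright. I'll continue more slowly.

Call:
arm_command(
  slide=[
    [0,-1.5,0],
    [0,-2,0],
    [0,-2,0],
    [0,-2,0],
    [0,-2,0],
    [0,-2,0],
    [0,-2,0],
    [0,-1.5,0],
    [0,-1,0],
    [0,-0.5,0],
  ],
  turn=[0,0,0,0,0,0,0,0,0,0],
  grip=[1,1,1,1,1,1,1,1,1,1],
)

```text
clock: 13.95
position: [0.5174, 0.0739, 0.0963]
ee_rot: [0.075, 0.997, 0.0, -0.0]
ft_force: [-0.6, 2.6, -1.8]
grip_width: 0.262
```

```bash
python3 bx.py; python3 - <<'E'
from h import *
i=manip.camera("scene")
cv2.imwrite("pics/c10.png",cv2.resize(i[140:200,275:355],None,fx=9,fy=9,interpolation=cv2.INTER_CUBIC))
E
```

```text
t 13.95 pos [0.5174 0.0739 0.0963] yaw_y 81.35 tilt [-0.  0. -1.] F [-0.57  2.57 -1.81] T [ 0.64 -0.11 -0.03] w 0.262
bay x -0.1803 y 0.0006  F_u 2.46 F_n 0.95 expected u: 1.0000374199763207
```

View pics/c10.png

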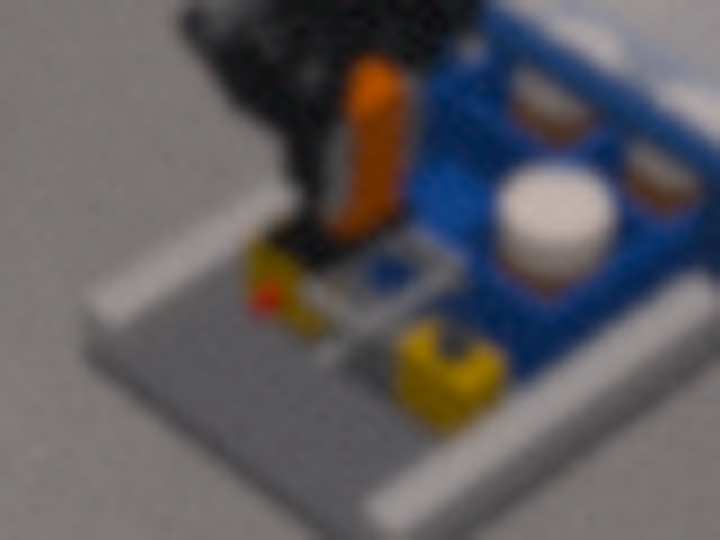

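The tray front is now close to the pads, about 15–20 mm away. I'll slow down further.

Call:
arm_command(
  slide=[
    [0,-1,0],
    [0,-1,0],
    [0,-1,0],
    [0,-1,0],
    [0,-1,0],
    [0,-1,0],
    [0,-1,0],
    [0,-0.7,0],
    [0,-0.5,0],
    [0,-0.3,0],
  ],
  turn=[0,0,0,0,0,0,0,0,0,0],
  grip=[1,1,1,1,1,1,1,1,1,1],
)

```text
clock: 14.83
position: [0.5161, 0.0656, 0.0963]
ee_rot: [0.075, 0.997, 0.0, -0.0]
ft_force: [1.4, 2.6, -1.4]
grip_width: 0.266
```

```bash
python3 bx.py
```

```text
t 14.83 pos [0.5161 0.0656 0.0963] yaw_y 81.36 tilt [ 0.  0. -1.] F [ 1.41  2.64 -1.41] T [ 0.66 -0.16  0.  ] w 0.266
bay x -0.1887 y 0.0007  F_u 2.82 F_n -1.00 expected u: 1.0000375209670003
```

Call:
arm_command(
  slide=[
    [0,-0.4,0],
    [0,-0.4,0],
    [0,-0.4,0],
    [0,-0.4,0],
    [0,-0.4,0],
    [0,-0.4,0],
    [0,-0.4,0],
    [0,-0.4,0],
    [0,-0.4,0],
    [0,-0.4,0],
  ],
  turn=[0,0,0,0,0,0,0,0,0,0],
  grip=[1,1,1,1,1,1,1,1,1,1],
)

```text
clock: 15.67
position: [0.5156, 0.0617, 0.0963]
ee_rot: [0.075, 0.997, 0.0, 0.0]
ft_force: [1.1, 2.9, -2.3]
grip_width: 0.264
```

```bash
python3 bx.py; python3 - <<'E'
from h import *
i=manip.camera("scene")
cv2.imwrite("pics/c11.png",cv2.resize(i[140:200,275:355],None,fx=9,fy=9,interpolation=cv2.INTER_CUBIC))
E
```

```text
t 15.67 pos [0.5156 0.0617 0.0963] yaw_y 81.36 tilt [ 0.  0. -1.] F [ 1.15  2.91 -2.29] T [ 0.7  -0.07 -0.02] w 0.264
bay x -0.1926 y 0.0006  F_u 3.05 F_n -0.70 expected u: 1.0000375594154838
```

View pics/c11.png

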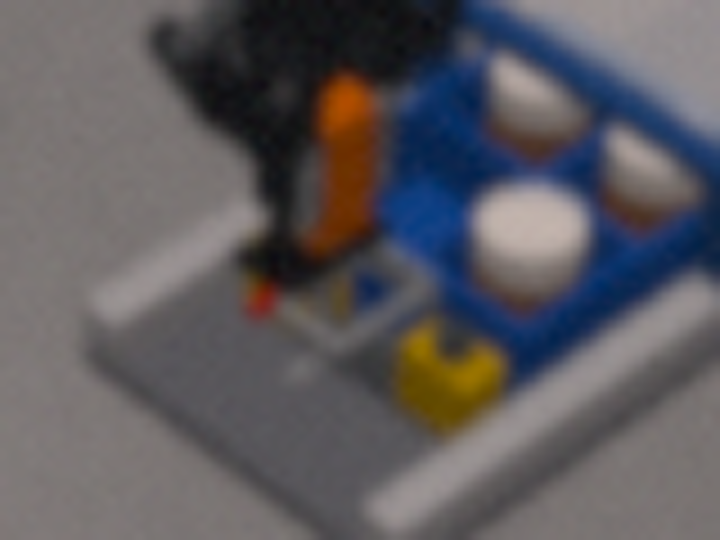

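The tray front is a few mm from the right pad (450,375 in the crop) and all jars are upright. From here I'll use short creep calls and check the force after each.

Call:
arm_command(
  slide=[
    [0,-0.4,0],
    [0,-0.4,0],
    [0,-0.4,0],
    [0,0,0],
  ],
  turn=[0,0,0,0],
  grip=[1,1,1,1],
)

```text
clock: 16.05
position: [0.5154, 0.0604, 0.0963]
ee_rot: [0.075, 0.997, 0.0, -0.0]
ft_force: [0.4, 2.0, -2.4]
grip_width: 0.268
```

Call:
arm_command(
  slide=[
    [0,-0.4,0],
    [0,-0.4,0],
    [0,-0.4,0],
    [0,0,0],
  ],
  turn=[0,0,0,0],
  grip=[1,1,1,1],
)

```text
clock: 16.38
position: [0.5152, 0.0592, 0.0963]
ee_rot: [0.075, 0.997, 0.0, -0.0]
ft_force: [-0.0, 2.5, -1.4]
grip_width: 0.268
```

```bash
python3 bx.py
```

```text
t 16.38 pos [0.5152 0.0592 0.0963] yaw_y 81.35 tilt [-0.  0. -1.] F [-0.    2.45 -1.37] T [ 0.7  -0.08  0.  ] w 0.268
bay x -0.1951 y 0.0007  F_u 2.42 F_n 0.37 expected u: 1.0000374955860076
```

Call:
arm_command(
  slide=[
    [0,-0.4,0],
    [0,-0.4,0],
    [0,-0.4,0],
    [0,0,0],
  ],
  turn=[0,0,0,0],
  grip=[1,1,1,1],
)

```text
clock: 16.72
position: [0.515, 0.0581, 0.0963]
ee_rot: [0.075, 0.997, 0.0, -0.0]
ft_force: [0.6, 3.5, -1.7]
grip_width: 0.266
```

```bash
python3 bx.py
```

```text
t 16.72 pos [0.515  0.0581 0.0963] yaw_y 81.35 tilt [ 0.  0. -1.] F [ 0.56  3.5  -1.72] T [ 0.74 -0.02  0.02] w 0.266
bay x -0.1962 y 0.0007  F_u 3.55 F_n -0.03 expected u: 1.0000374924391533
```

Call:
arm_command(
  slide=[
    [0,-0.4,0],
    [0,-0.4,0],
    [0,-0.4,0],
    [0,0,0],
  ],
  turn=[0,0,0,0],
  grip=[1,1,1,1],
)

```text
clock: 17.05
position: [0.515, 0.0575, 0.0964]
ee_rot: [0.075, 0.997, 0.0, 0.0]
ft_force: [0.8, 6.0, -3.0]
grip_width: 0.272
```

```bash
python3 bx.py; python3 - <<'E'
from h import *
i=manip.camera("scene")
cv2.imwrite("pics/c12.png",cv2.resize(i[140:200,275:355],None,fx=9,fy=9,interpolation=cv2.INTER_CUBIC))
E
```

```text
t 17.05 pos [0.515  0.0575 0.0964] yaw_y 81.38 tilt [ 0.     0.001 -1.   ] F [ 0.83  5.95 -2.99] T [ 1.44 -0.26  0.02] w 0.272
bay x -0.1968 y 0.0006  F_u 6.01 F_n 0.07 expected u: 1.0000373927630952
```

View pics/c12.png

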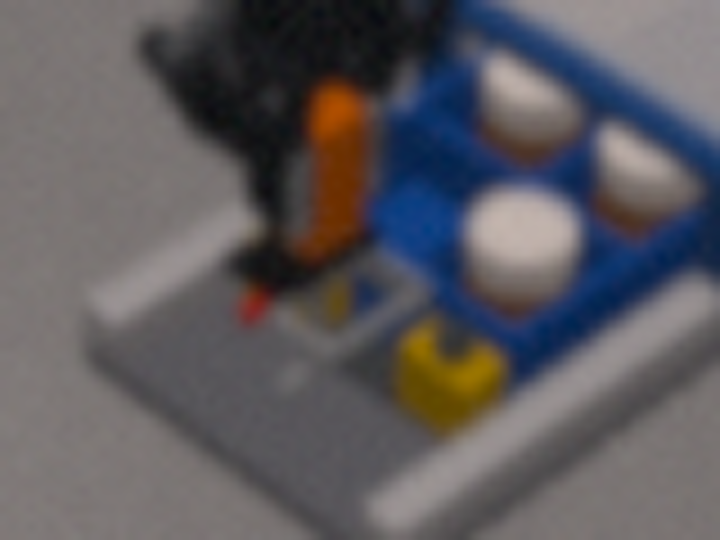

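Contact felt: the force is up to 6 N, the feeler pin (255,305) is pushed further out, and the tray front is at the pads. I'll ramp up to 12 N.

Call:
arm_command(
  slide=[
    [0,-0.4,0],
    [0,-0.4,0],
    [0,0,0],
    [0,0,0],
  ],
  turn=[0,0,0,0],
  grip=[1,1,1,1],
)

```text
clock: 17.43
position: [0.515, 0.0573, 0.0964]
ee_rot: [0.075, 0.997, 0.001, 0.0]
ft_force: [1.6, 7.2, -3.0]
grip_width: 0.271
```

```bash
python3 bx.py
```

```text
t 17.43 pos [0.515  0.0573 0.0964] yaw_y 81.41 tilt [ 0.001  0.001 -1.   ] F [ 1.58  7.22 -2.99] T [ 1.98 -0.38 -0.  ] w 0.271
bay x -0.1970 y 0.0006  F_u 7.37 F_n -0.48 expected u: 1.0000366303367496
```

Call:
arm_command(
  slide=[
    [0,-0.5,0],
    [0,-0.5,0],
    [0,-0.5,0],
    [0,0,0],
    [0,0,0],
  ],
  turn=[0,0,0,0,0],
  grip=[1,1,1,1,1],
)

```text
clock: 17.85
position: [0.5149, 0.057, 0.0965]
ee_rot: [0.074, 0.997, 0.001, 0.0]
ft_force: [2.6, 10.7, -4.1]
grip_width: 0.27
```

```bash
python3 bx.py
```

```text
t 17.85 pos [0.5149 0.057  0.0965] yaw_y 81.46 tilt [ 0.001  0.003 -1.   ] F [ 2.63 10.73 -4.1 ] T [ 2.94 -0.56  0.05] w 0.27
bay x -0.1973 y 0.0006  F_u 11.00 F_n -0.99 expected u: 1.0000332146931443
```

Call:
arm_command(
  slide=[
    [0,-0.4,0],
    [0,0,0],
    [0,0,0],
    [0,0,0],
    [0,0,0],
    [0,0,0],
    [0,0,0],
    [0,0,0],
  ],
  turn=[0,0,0,0,0,0,0,0],
  grip=[1,1,1,1,1,1,1,1],
)

```text
clock: 18.52
position: [0.5149, 0.0569, 0.0965]
ee_rot: [0.074, 0.997, 0.002, 0.001]
ft_force: [2.3, 11.5, -5.0]
grip_width: 0.268
```

```bash
python3 bx.py
```

```text
t 18.52 pos [0.5149 0.0569 0.0965] yaw_y 81.47 tilt [ 0.001  0.003 -1.   ] F [ 2.29 11.5  -5.02] T [ 3.2  -0.58 -0.01] w 0.268
bay x -0.1974 y 0.0006  F_u 11.71 F_n -0.55 expected u: 1.000032108221664
```

Call:
arm_command(
  slide=[
    [0,0,0],
    [0,0,0],
    [0,0,0],
    [0,0,0],
    [0,0,0],
    [0,0,0],
    [0,0,0],
    [0,0,0],
    [0,0,0],
    [0,0,0],
  ],
  turn=[0,0,0,0,0,0,0,0,0,0],
  grip=[1,1,1,1,1,1,1,1,1,1],
)

```text
clock: 19.35
position: [0.5149, 0.0569, 0.0965]
ee_rot: [0.074, 0.997, 0.002, 0.001]
ft_force: [1.9, 11.8, -5.0]
grip_width: 0.271
```

```bash
python3 bx.py; python3 - <<'E'
from h import *
for k in range(4):
    i=manip.camera("scene"); o=manip.get_obs(); print(o["ft_force"].round(2),o["torque"].round(2))
cv2.imwrite("pics/c13.png",cv2.resize(i[140:200,275:355],None,fx=9,fy=9,interpolation=cv2.INTER_CUBIC))
E
```

```text
t 19.35 pos [0.5149 0.0569 0.0965] yaw_y 81.47 tilt [ 0.001  0.003 -1.   ] F [ 1.9  11.81 -5.04] T [ 3.2  -0.63  0.01] w 0.271
bay x -0.1974 y 0.0006  F_u 11.97 F_n -0.11 expected u: 1.0000319725794693
[ 1.86 11.88 -4.61] [ 3.17 -0.68  0.02]
[ 1.98 11.   -4.85] [ 3.22 -0.65  0.01]
[ 1.85 11.18 -4.96] [ 3.26 -0.59  0.02]
[ 1.94 11.69 -4.2 ] [ 3.21 -0.71 -0.  ]
```

View pics/c13.png

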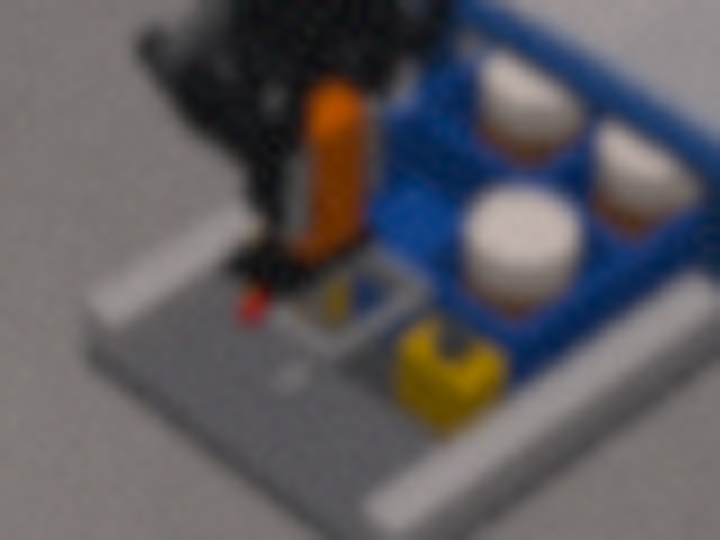

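The pull held at about 11.9 N for over 1.5 s. The tray is tight on the pads, the pin is pushed out at (255,305) and the jars are upright. Now I'll unload and move the hook back to mid-opening.

Call:
arm_command(
  slide=[
    [0,0.5,0],
    [0,0.5,0],
    [0,1,0],
    [0,1,0],
    [0,2,0],
    [0,3,0],
    [0,3,0],
    [0,3,0],
    [0,3,0],
    [0,0,0],
  ],
  turn=[0,0,0,0,0,0,0,0,0,0],
  grip=[1,1,1,1,1,1,1,1,1,1],
)

```text
clock: 20.38
position: [0.517, 0.0718, 0.0962]
ee_rot: [0.075, 0.997, 0.0, -0.0]
ft_force: [-0.1, 0.2, -1.8]
grip_width: 0.267
```

```bash
python3 bx.py
```

```text
t 20.38 pos [0.517  0.0718 0.0962] yaw_y 81.4 tilt [-0.  0. -1.] F [-0.09  0.22 -1.8 ] T [ 0.07 -0.03 -0.02] w 0.267
bay x -0.1824 y 0.0007  F_u 0.21 F_n 0.12 expected u: 1.0000378411689936
```

Call:
arm_command(
  slide=[
    [0,2,0],
    [0,2,0],
    [0,2,0],
    [0,0.5,0],
    [0,0,0],
    [0,0,0],
  ],
  turn=[0,0,0,0,0,0],
  grip=[1,1,1,1,1,1],
)

```text
clock: 20.88
position: [0.518, 0.0775, 0.0963]
ee_rot: [0.075, 0.997, -0.0, 0.0]
ft_force: [1.1, 1.1, -0.9]
grip_width: 0.268
```

```bash
python3 bx.py; python3 - <<'E'
from h import *
i=manip.camera("scene")
B=cv2.resize(i[140:200,275:355],None,fx=9,fy=9,interpolation=cv2.INTER_CUBIC)
u=np.array([.1495,.9888,0]);n=np.array([-.9888,.1495,0])
def P2(X): return np.round((proj("scene",X)-[275,140]+.5)*9).astype(int)
e=np.array([.545,.252,.047])-.182*u+.001*n
for hx,hy,col in((.0185,.010,(0,255,255)),(.0245,.016,(255,255,0))):
    q=P2([e+a*hx*u+b*hy*n for a,b in((1,1),(1,-1),(-1,-1),(-1,1))]); cv2.polylines(B,[q],True,col,1)
cv2.imwrite("pics/c14.png",B)
E
```

```text
t 20.88 pos [0.518  0.0775 0.0963] yaw_y 81.36 tilt [ 0. -0. -1.] F [ 1.14  1.06 -0.87] T [ 0.03  0.02 -0.01] w 0.268
bay x -0.1766 y 0.0006  F_u 1.22 F_n -0.97 expected u: 1.0000375792513658
```

View pics/c14.png

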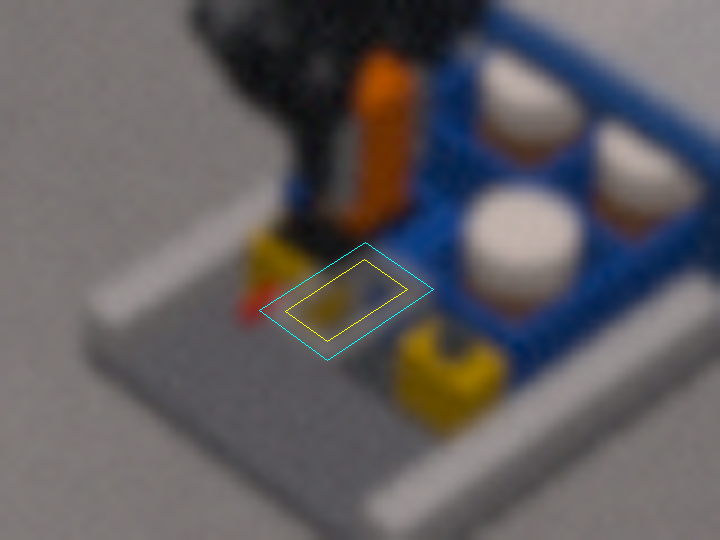

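The overlay fits the loop and the tray hasn't moved (pin still out). The torque is near zero, so the rod is free. I'll lift slowly.

Call:
arm_command(
  slide=[
    [0,0,-3],
    [0,0,-4],
    [0,0,-4],
    [0,0,-4],
    [0,0,0],
  ],
  turn=[0,0,0,0,0],
  grip=[1,1,1,1,1],
)

```text
clock: 21.35
position: [0.5186, 0.0776, 0.1124]
ee_rot: [0.075, 0.997, 0.0, 0.001]
ft_force: [-0.3, -0.2, -0.9]
grip_width: 0.274
```

```bash
python3 bx.py
```

```text
t 21.35 pos [0.5186 0.0776 0.1124] yaw_y 81.35 tilt [ 0.001  0.001 -1.   ] F [-0.3  -0.23 -0.88] T [ 0.03  0.01 -0.01] w 0.274
bay x -0.1764 y 0.0001  F_u -0.27 F_n 0.26 expected u: 1.0000370138678796
```

Call:
arm_command(
  slide=[
    [0,0,-4],
    [0,0,-4],
    [0,0,-4],
    [0,0,-4],
    [0,0,0],
  ],
  turn=[0,0,0,0,0],
  grip=[1,1,1,1,1],
)

```text
clock: 21.77
position: [0.5184, 0.0776, 0.1282]
ee_rot: [0.075, 0.997, 0.0, 0.001]
ft_force: [0.1, 0.4, -0.9]
grip_width: 0.267
```

```bash
python3 bx.py
```

```text
t 21.77 pos [0.5184 0.0776 0.1282] yaw_y 81.36 tilt [ 0.001  0.001 -1.   ] F [ 0.13  0.42 -0.93] T [-0.01 -0.02  0.06] w 0.267
bay x -0.1764 y 0.0002  F_u 0.43 F_n -0.06 expected u: 1.0000372755141091
```

Clear of the eye. I'll lift, turn back and travel to the stand.

Call:
arm_command(
  slide=[
    [0,0,-10],
    [0,0,-20],
    [0,0,-20],
    [0,0,0],
    [0,0,0],
    [-3,-12,0],
    [-5,-25,0],
    [-7,-32,0],
    [-7,-32,0],
    [-7,-32,0],
  ],
  turn=[0,0,0,-4.3,-4.3,0,0,0,0,0],
  grip=[1,1,1,1,1,1,1,1,1,1],
)

```text
clock: 22.6
position: [0.5471, -0.0568, 0.178]
ee_rot: [-0.0, 1.0, 0.0, 0.0]
ft_force: [1.4, 0.6, -1.6]
grip_width: 0.268
```

Call:
arm_command(
  slide=[
    [-7,-32,0],
    [-7,-32,0],
    [-7,-32,0],
    [-7,-32,0],
    [-7,-32,0],
    [-6,-25,0],
    [-4,-16,0],
    [0,-8,0],
    [0,0,0],
    [0,0,0],
  ],
  turn=[0,0,0,0,0,0,0,0,0,0],
  grip=[1,1,1,1,1,1,1,1,1,1],
)

```text
clock: 23.43
position: [0.5916, -0.2639, 0.1773]
ee_rot: [0.0, 1.0, 0.0, -0.0]
ft_force: [-0.0, 0.9, -1.5]
grip_width: 0.266
```

```bash
python3 st.py .5936 -.2693 .1768; python3 - <<'E'
from h import *
j=manip.camera("scene"); cv2.imwrite("pics/s15.png",j)
a=cv2.resize(j[130:200,270:360],(540,420),interpolation=cv2.INTER_CUBIC)
cv2.imwrite("pics/c15.png",a)
E
```

```text
t 23.43 pos [ 0.5916 -0.2639  0.1773] yaw_y 89.96 tilt [-0.     0.001 -1.   ] F [-0.05  0.93 -1.54] T [ 0.07 -0.02 -0.02] w 0.266
slide [-2.  -5.4  0.5]
```

View pics/c15.png

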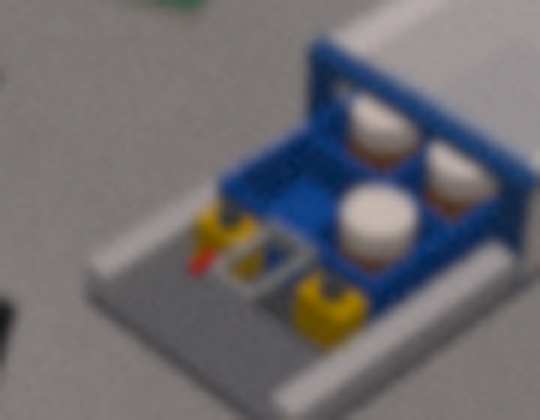

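The tray is tight on both pads (225,225) and (330,305), with the pin pushed out at (203,262) and three jars upright. I'll align over the stand and check the rod.

Call:
arm_command(
  slide=[
    [-1,-3,0],
    [-1,-2.4,0],
    [0,0,0],
    [0,0,0],
  ],
  turn=[0,0,0,0],
  grip=[1,1,1,1],
)

```text
clock: 23.82
position: [0.5938, -0.2696, 0.1774]
ee_rot: [0.0, 1.0, 0.0, 0.0]
ft_force: [0.0, 0.6, -1.4]
grip_width: 0.274
```

```bash
python3 st.py .5936 -.2693 .1768; python3 - <<'E'
from h import *
i=manip.camera("scene")
B=cv2.resize(i[180:280,205:305],(600,600),interpolation=cv2.INTER_CUBIC)
cv2.imwrite("pics/c16.png",B); print(np.abs(B.astype(int)-cv2.imread("pics/c4.png").astype(int)).max())
cv2.imwrite("pics/c16.png",np.hstack([cv2.resize(B,(400,400)),cv2.resize(cv2.imread("pics/c4.png"),(400,400))]))
E
```

```text
t 23.82 pos [ 0.5938 -0.2696  0.1774] yaw_y 89.98 tilt [ 0.  0. -1.] F [ 0.05  0.58 -1.4 ] T [ 0.04  0.   -0.04] w 0.274
slide [0.2 0.3 0.6]
21
```

View pics/c16.png

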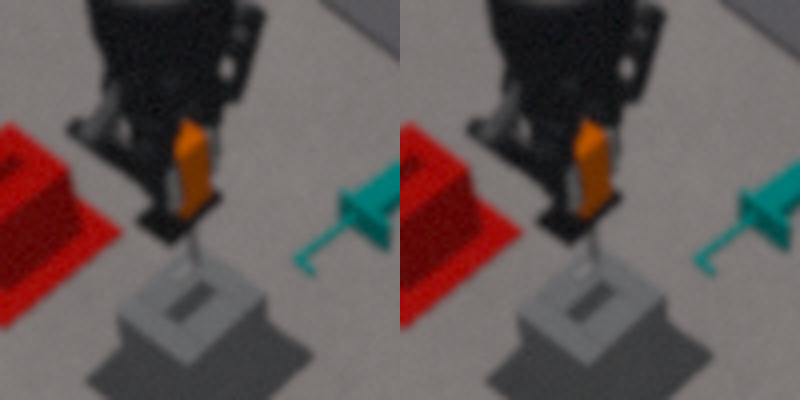

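The current view (left) matches the one taken after lift-off (right), so the rod hasn't slipped. I'll lower it into the slot.

Call:
arm_command(
  slide=[
    [0,0,8],
    [0,0,12],
    [0,0,12],
    [0,0,12],
    [0,0,12],
    [0,0,12],
    [0,0,8],
    [0,0,4],
    [0,0,2],
    [0,0,0],
  ],
  turn=[0,0,0,0,0,0,0,0,0,0],
  grip=[1,1,1,1,1,1,1,1,1,1],
)

```text
clock: 24.7
position: [0.5937, -0.27, 0.0951]
ee_rot: [0.0, 1.0, 0.0, -0.0]
ft_force: [-0.3, 0.0, 0.2]
grip_width: 0.265
```

```bash
python3 st.py .5936 -.2693 .0917
```

```text
t 24.7 pos [ 0.5937 -0.27    0.0951] yaw_y 89.96 tilt [-0.  0. -1.] F [-0.33  0.03  0.21] T [ 0.06 -0.04 -0.07] w 0.265
slide [0.1 0.7 3.4]
```

Call:
arm_command(
  slide=[
    [0,0.5,1],
    [0,0,1],
    [0,0,0.7],
    [0,0,0.4],
    [0,0,0],
    [0,0,0],
  ],
  turn=[0,0,0,0,0,0],
  grip=[1,1,1,1,1,1],
)

```text
clock: 25.2
position: [0.5938, -0.2695, 0.0923]
ee_rot: [0.0, 1.0, 0.0, 0.0]
ft_force: [0.5, -0.2, -1.2]
grip_width: 0.268
```

```bash
python3 st.py .5936 -.2693 .0917
```

```text
t 25.2 pos [ 0.5938 -0.2695  0.0923] yaw_y 89.96 tilt [ 0.  0. -1.] F [ 0.51 -0.19 -1.23] T [ 0.03 -0.03 -0.01] w 0.268
slide [0.2 0.2 0.6]
```

Call:
arm_command(
  slide=[
    [0,0.2,0.4],
    [0,0,0.3],
    [0,0,0],
    [0,0,0],
  ],
  turn=[0,0,0,0],
  grip=[1,1,1,1],
)

```text
clock: 25.53
position: [0.5938, -0.2692, 0.0917]
ee_rot: [0.0, 1.0, 0.0, 0.0]
ft_force: [-1.6, 0.5, 1.7]
grip_width: 0.265
```

```bash
python3 st.py .5936 -.2693 .0917
```

```text
t 25.53 pos [ 0.5938 -0.2692  0.0917] yaw_y 89.96 tilt [ 0.  0. -1.] F [-1.56  0.45  1.68] T [0.13 0.25 0.06] w 0.265
slide [ 0.2 -0.1 -0. ]
```

Seated: the stand carries the weight (+1.7 N). I'll open slowly.

Call:
arm_command(
  slide=[
    [0,0,0],
    [0,0,0],
    [0,0,0],
    [0,0,0],
    [0,0,0],
    [0,0,0],
    [0,0,0],
    [0,0,0],
    [0,0,0],
    [0,0,0],
  ],
  turn=[0,0,0,0,0,0,0,0,0,0],
  grip=[0.7,0.65,0.6,0.5,0.4,0.3,0.2,0.1,0,0],
)

```text
clock: 26.37
position: [0.5937, -0.2693, 0.0915]
ee_rot: [0.0, 1.0, 0.0, 0.0]
ft_force: [-0.0, -0.2, -0.1]
grip_width: 0.996
```

```bash
python3 st.py; python3 - <<'E'
from h import *
i=manip.camera("scene")
cv2.imwrite("pics/c17.png",cv2.resize(i[190:290,205:305],(600,600),interpolation=cv2.INTER_CUBIC))
E
```

```text
t 26.37 pos [ 0.5937 -0.2693  0.0915] yaw_y 89.96 tilt [ 0.  0. -1.] F [-0.05 -0.22 -0.07] T [-0.01 -0.02 -0.01] w 0.996
```

View pics/c17.png

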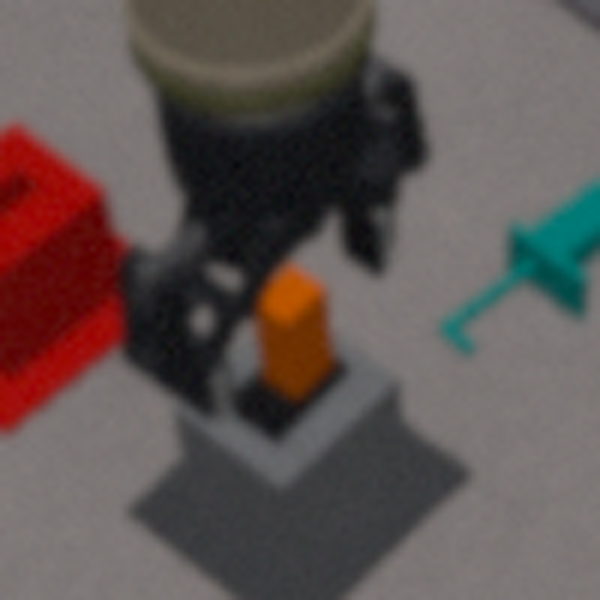

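The rod stands upright in the stand with its collar flat (295,335 in the crop), and the open fingers are clear of it. I'll retreat straight up, then move aside to check.

Call:
arm_command(
  slide=[
    [0,0,-8],
    [0,0,-15],
    [0,0,-25],
    [0,0,-30],
    [0,0,-30],
    [0,0,-25],
    [0,0,-10],
    [0,0,0],
    [8,15,0],
    [10,25,0],
  ],
  turn=[0,0,0,0,0,0,0,0,0,0],
  grip=[0,0,0,0,0,0,0,0,0,0],
)

```text
clock: 27.25
position: [0.5745, -0.2311, 0.2329]
ee_rot: [0.002, 1.0, -0.001, -0.001]
ft_force: [-1.2, -0.1, -0.0]
grip_width: 0.997
```

Call:
arm_command(
  slide=[
    [15,33,0],
    [15,33,0],
    [15,33,0],
    [15,33,0],
    [15,33,0],
    [15,33,0],
    [15,33,0],
    [10,20,0],
    [0,0,0],
    [0,0,0],
  ],
  turn=[0,0,0,0,0,0,0,0,0,0],
  grip=[0,0,0,0,0,0,0,0,0,0],
)

```text
clock: 28.08
position: [0.46, 0.023, 0.2335]
ee_rot: [-0.001, 1.0, -0.0, -0.001]
ft_force: [1.4, -0.8, -0.2]
grip_width: 1.002
```

```bash
python3 st.py; python3 - <<'E'
from h import *
i=manip.camera("scene");j=manip.camera("top")
cv2.imwrite("pics/s18.png",i);cv2.imwrite("pics/t18.png",j)
a=cv2.resize(i[190:290,205:305],(400,400),interpolation=cv2.INTER_CUBIC);b=cv2.resize(i[125:205,270:350],(400,400),interpolation=cv2.INTER_CUBIC)
cv2.imwrite("pics/c18.png",np.hstack([a,b]))
E
```

```text
t 28.08 pos [0.46   0.023  0.2335] yaw_y 90.15 tilt [-0.001 -0.    -1.   ] F [ 1.42 -0.79 -0.17] T [-0.01 -0.02  0.03] w 1.002
```

View pics/c18.png

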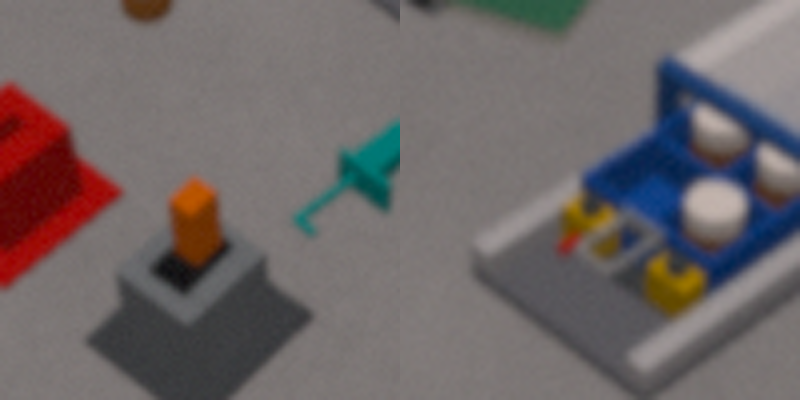

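View pics/t18.png

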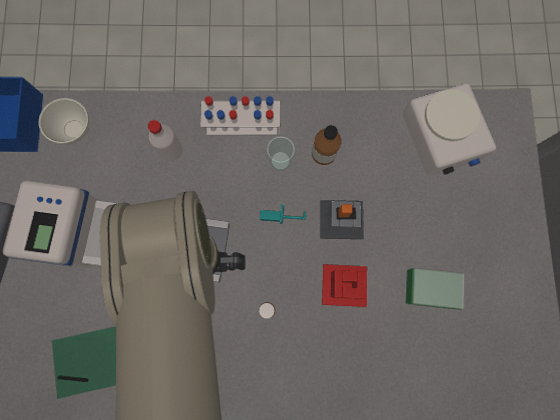

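View pics/s18.png

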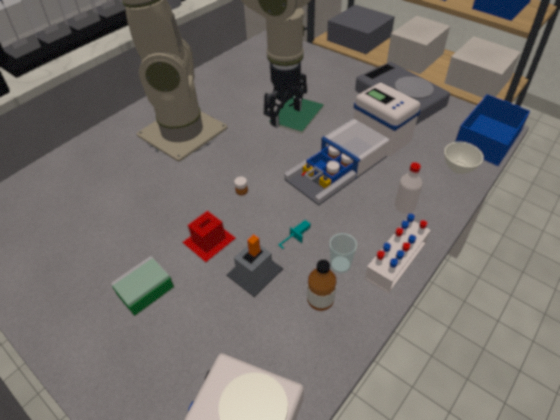

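The rod hangs in the grey stand at top (346,211), as at the start. The tray is against both pads with the pin out, the jars are upright, the bystanders haven't moved and the arm is clear. Handing in.

```bash
python3 -c "
from workcell import manip
print(manip.hand_in())"
```

```text
the job is handed in; nothing more can be done
None
```

The job is done and handed in at about 28 s. I took the orange rod from the grey stand, hooked the tray's eye and dragged the tray out until it met the yellow stop. I held a pull of about 11–12 N for over 1.5 s, unhooked, and hung the rod back in its stand.

**Last checks:**
- **Tray:** it sits against both pads with the red pin pushed out, and the three jars are upright. I judged this from the scene camera only, because the arm hid the tray from the top camera.
- **Forces:** the highest reading while pulling was about 12 N along the pull, about 13 N with the downward part. I read forces only at the end of each move, not continuously, so brief peaks between readings were not seen.
- **Unhooking:** no contact force showed while lifting the hook out, and the tray did not move in the pictures.
- **Rod:** it is upright with its collar flat on the stand.
- **Bystanders:** the turquoise rod, the red stand and the other items on the bench are where they started.

The two cameras disagreed by about 3 mm on where the eye was. I aimed between them, and the hook went in and out without touching. No check failed.

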